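# Ratchet a clamped heat sink loose

## Robot

A 6-joint arm with a two-finger parallel gripper is mounted at the origin on the work surface. World frame = base frame: x ahead of the robot, y to its left, z up, the work surface at z = 0. Lengths are in m, angles in rad, forces in N, time in s.
With the tool pointing down it reaches from about 0.35 to 0.85 m from the base axis. Payload 8.1 kg.
Tool frame: the origin (TCP) lies on the centre line of the jaws, within the pads' length; the fingertips stand robot.tip_extent ahead of it and the grasp point (between the pads) lies 11 mm behind it (robot.tip_extent is the distance from the TCP to the fingertips, in m); y points along the fingers, z is the direction in which the jaws open and shut, and the axes are right-handed (so a half turn about y gives the same grasp; the last joint's range is limited). The gripper opens to 93 mm and grips with 3 to 60 N. Pads are 15 mm wide; open, the fingers measure 128 mm over their backs; the gripper's body (75 mm by 188 mm) begins 65 mm behind the grasp point.
Start: joints at [-0.085, 0.13, 1.488, -0, 1.523, -0.085], TCP at [0.6, 0, 0.227] pointing down, gripper open.
Joint ranges: [-2.96, 2.96], [-0.89, 2.26], [0.02, 2.5], [-1.34, 4.48], [0, 2.73], [-2.66, 2.66]. Speed limits (rad/s): [2.39, 2.39, 2.79, 3.14, 3.14, 3.14].

## Interface

Orientations are given as a rotation vector (axis times angle).
In Python, from plant import monitor, optics, robot gives the robot as it stands.
- The arm moves only by the shell command python3 -m inch 'ROWS' [OPENING] [FORCE]. ROWS is JSON, a list that holds one entry, the list of rows, each a list of 6 numbers: the shift along the tool's x, y, z in mm, then the turn, a rotation vector about the tool's x, y, z in rad. A call has 1 to 8 rows; each row shifts and turns the commanded pose from where the row before left it, along the tool's axes as they then stand; what a row does not reach is not made up. A row lasts 1/8 s, in which the tool goes at most 62.5 mm and 10.7 degrees, less where a joint would pass 70% of its speed; a pose out of reach is approached as far as the arm can. A call is refused whole if a number of a shift passes 62.5 or a number of a turn 0.188, either way. A call with a gripper value outside its range is refused whole. OPENING is the finger opening in mm, from 0 to 93, set as the call begins (- or left out, the last holds). The fingers move at their own pace and stop on an object; FORCE is the grip in N (left out, the last holds). Time passes only in rows, so rows that do not move let the fingers close. It gives the time, the measured TCP pose, the force and the opening at its end, in the units of the state.
- monitor.read_state(): the state, without advancing time (a new reading comes with each control period).
- optics.read_camera(name): name is "scene" or "side" or "wrist"; returns a dict with "image" (400x640x3 uint8, blue, green, red), "fx", "fy", "cx", "cy" (pixels), "rvec" (rotation vector, rad) and "tvec" (3), from world to camera coordinates, as OpenCV has them. Camera axes: x right, y down, z forward; pixel columns grow to the right and rows downward; lengths in m; the calibration is good to about 2 mm. A picture is of the moment at which its call begins. There is no depth.
- robot.close_job(): hands the job in, once; it reports no verdict.
The state is a dict: "t": time; "q": joint angles; "dq": joint speeds; "joint_torque": joint torques, N m; "tool_pos": TCP position; "orientation": TCP orientation; "force": force on the tool from outside, world axes, zero at the start; "wrist_torque": the same for the moment, N m; "opening": finger opening in m.
Only numpy, scipy, OpenCV 4.12 (cv2) and the standard library are available. Lean on these libraries where they do the work, as an engineer would, in place of code of your own. Each camera call takes 0.05 s, during which the arm holds its last target.

## Task

Free the finned heat sink from its holding jig: flip the direction lever on top of the ratchet over to the loosening side, then swing the ratchet's handle counter-clockwise (seen from above) until the yellow hold-down finger no longer covers the heat sink, turning the finger with the ratchet only and never pushing it directly. Then lift the heat sink out and set it down gently, fins up, on the dark blue mat, well inside its edges, leaving the mouse, speaker and carton where they are.

Things in the scene. Friction and masses are not known exactly. Their poses are not given: they have to be found in the camera images.
- fixture: Holding jig, fixed: aluminium plate 110 x 240 x 12 mm, from y -50 to 190 mm. Origin on the vertical axis of the bolt, at bench level; bolt, finger and ratchet turn about it. The heat sink lies with its centre 118 mm along +y, long side along y, between blue lugs 10 mm high at its ends and corners; the middle 80 mm of its long sides are free. At ratchet joint 0 the handle points along -x.
- bolt (a joint): Angle of the clamp bolt, to which the dark toothed wheel and the hold-down finger are fixed, rad. 0 = fully tight (hard stop), where it starts; grows as it is loosened, counter-clockwise from above, up to 1.9. Its friction takes about 0.7 N m to turn (5 N at the handle grip point). The finger has cleared the heat sink at about 0.7.
- hold_finger: Yellow hold-down finger (one body with the toothed wheel), flat bar 14 mm wide, 6 mm thick, reaching 82 mm from the bolt axis; its underside is 2.5 mm above the heat sink's top, which it blocks while over its near end. Origin on the bolt axis at bench level; at bolt joint 0 the finger points 7 degrees from the jig's +y towards -x. Robot fingers must not push finger or wheel.
- hold_finger_tip (a point): Outer end of the yellow hold-down finger, 57.5 mm above the bench.
- ratchet (a joint): Angle of the ratchet handle, rad, -0.7 to 1.5, growing counter-clockwise from above; starts at -0.36 to -0.24 and stays where left. Lever on the loosening side: a counter-clockwise swing turns the bolt along, after some free play (up to 0.35 rad, one tooth), and a clockwise one clicks back freely. Lever on the tightening side: the other way about. Lever in the middle: drives neither way.
- handle_grip (a point): Point on the centreline of the ratchet's level black rubber grip, 150 mm from the bolt axis, 87 mm above the bench. The grip is round, 24 mm thick, from 98 to 203 mm from the axis; a 16 mm steel neck joins it to the steel head plate (48 mm across, top 87 mm above the bench). Own x points from here to the bolt axis.
- lever (a joint): Direction lever, angle relative to the ratchet, rad, -0.35 to 0.35, counter-clockwise from above. Starts at -0.35 to -0.28, tightening: tab by the red dot, left as seen from the handle's end. Positive is loosening: tab by the green dot, right. An over-centre spring holds it at either side (it may rest at 0.1 on a tooth until the handle moves); about 2 N across the tab flips it.
- lever_tip (a point): Centre of the upright orange thumb tab at the end of the direction lever, 106 mm above the bench. The lever pivots 55 mm from the bolt axis, on the side away from the handle, and reaches back 42 mm over the head plate, so the tab moves 14 mm to either side of the handle's line, near the bolt axis. The tab is 9 mm (along the lever) x 10 mm x 24 mm high (94 to 118 mm above the bench).
- heat_sink_center (a point): Centre (half-way up) of the heat sink: aluminium fins on a copper base, 110 mm (own x) x 50 mm (own y) x 40 mm high, own z up, about 0.35 kg. In the jig its underside is 12 mm above the bench. Take it across its 50 mm width at the middle.
- heat_sink: The heat sink itself; origin at the centre of its underside, axes as for heat_sink_center.
- mat: Dark blue rubber mat fixed on the bench, 200 mm (own x) x 160 mm (own y) x 3 mm; origin at the centre of its underside, at bench level.
- mouse: Bystander: black computer mouse 110 x 60 x 34 mm, origin under its centre.
- speaker: Bystander: black loudspeaker 75 x 85 x 155 mm, upright, origin under its centre.
- carton: Bystander: flat white and blue carton 120 x 180 x 45 mm, origin under its centre.
There are look-alikes about, which are no part of the job. What is shaped like the heat_sink but purple is not meant.

How it is judged:
By the outcome, as a careful person would: the job done as asked, in the order asked, and still so for the second after the job is handed in, with the robot touching nothing.
It also fails if it takes over 67 s, if anything falls off the work surface, if the arm or the gripper's body presses on something with over 40 N, if the wrist force passes 120 N, or if a joint passes its speed limit or range.

## Working session

There is one attempt and no reset: what is moved stays moved. The work goes in short steps, Python scripts to look and compute and a shell command to move; the robot and the scene stay as the last step left them, time stands still between calls to the robot, and variables do not carry over. Pictures are saved under pics/ and viewed, and the job is handed in when it is done.

```bash
ls; mkdir -p pics; python3 - <<'E'
from plant import monitor, optics, robot
import cv2
print(monitor.read_state(), robot.tip_extent)
for n in ("scene","side","wrist"):
    c=optics.read_camera(n); cv2.imwrite(f"pics/{n}0.png",c["image"]); print(n,c["fx"],c["cx"],c["cy"],c["rvec"],c["tvec"])
E
```

```text
pics
{'t': 0.0, 'q': array([-8.53917240e-02,  1.31167503e-01,  1.48926999e+00, -1.47349545e-05,
        1.52297138e+00, -8.53597891e-02]), 'dq': array([ 0.00191251, -0.00100262, -0.0002392 ,  0.00105239,  0.00033683,
        0.00026543]), 'joint_torque': array([-1.61290725e-03, -5.59853125e+01, -4.91755986e+01,  7.67333270e-02,
        3.59135563e-02, -2.97389461e-04]), 'tool_pos': array([5.99455897e-01, 6.84254585e-05, 2.25588736e-01]), 'orientation': array([-1.21041493,  1.21062225, -1.20826259]), 'force': array([-0.59002114,  0.21148544,  0.3517978 ]), 'wrist_torque': array([-0.03244443, -0.01670842, -0.02944786]), 'opening': 0.09313435634944617} 0.008
scene 382.5720985599233 312.6715728028228 203.7907081458175 [ 1.93049003  1.23401102 -0.58191683] [-0.24974652 -0.24484145  1.41957799]
side 427.1013208545923 324.2463560966038 200.9537570459003 [ 0.57397918 -2.44503329  1.42424318] [0.49940073 0.20629424 0.85271777]
wrist 300.63011348144187 321.1542209078788 197.0086700245295 [-2.85671058e+00 -2.90008268e-04  4.04523469e-03] [-0.59986858 -0.03369308  0.39159713]
```

View pics/scene0.png

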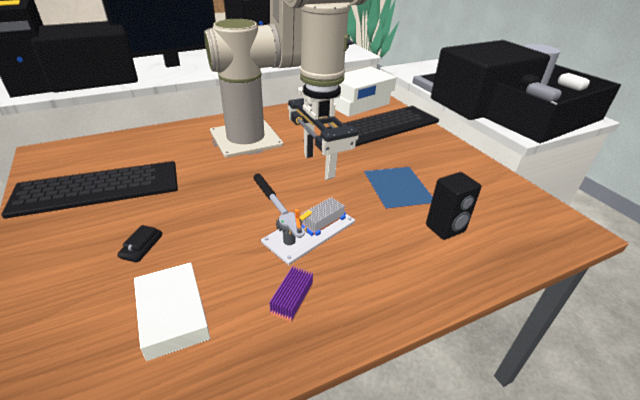

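View pics/side0.png

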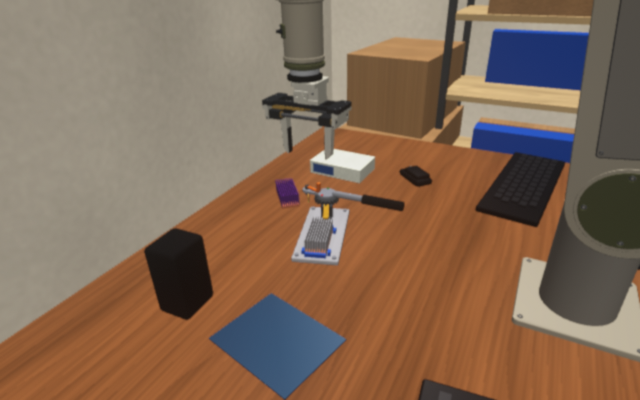

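View pics/wrist0.png

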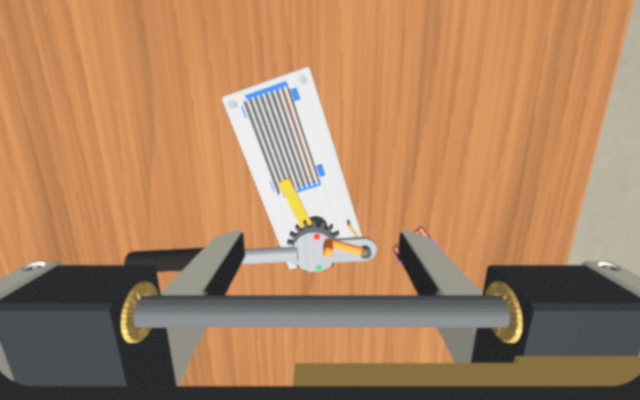

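```bash
cat > h.py <<'E'
from plant import monitor, optics, robot
import cv2, numpy as np
from scipy.spatial.transform import Rotation as R
def cam(n,fn=None,box=None,s=1):
    c=optics.read_camera(n)
    if fn:
        im=c["image"]
        if box: im=im[box[1]:box[3],box[0]:box[2]]
        cv2.imwrite("pics/"+fn,cv2.resize(im,None,fx=s,fy=s,interpolation=cv2.INTER_CUBIC))
    return c
def pix(c,u,v,z):
    Rm=R.from_rotvec(c["rvec"]).as_matrix();t=np.array(c["tvec"])
    d=Rm.T@np.array([(u-c["cx"])/c["fx"],(v-c["cy"])/c["fy"],1]);o=-Rm.T@t
    return o+d*(z-o[2])/d[2]
def proj(c,p):
    q=R.from_rotvec(c["rvec"]).as_matrix()@np.array(p)+np.array(c["tvec"])
    return np.array([c["fx"]*q[0]/q[2]+c["cx"],c["fy"]*q[1]/q[2]+c["cy"]])
def st():
    s=monitor.read_state();M=R.from_rotvec(s["orientation"]).as_matrix()
    print("t",round(s["t"],2),"pos",s["tool_pos"].round(4),"F",s["force"].round(1),"open",round(s["opening"],4),"\nM",M.round(3).tolist(),"q",s["q"].round(2))
    return s,M
E
python3 - <<'E'
from h import *
st()
for n,b in (("wrist",(100,50,420,290)),("scene",(220,160,440,325)),("side",(200,170,420,335))):
    im=cv2.imread(f"pics/{n}0.png")[b[1]:b[3],b[0]:b[2]]
    cv2.imwrite(f"pics/{n}0c.png",cv2.resize(im,(800,600),interpolation=cv2.INTER_CUBIC))
E
```

```text
t 0.15 pos [5.996e-01 1.000e-04 2.258e-01] F [-0.4 -0.2 -0.5] open 0.0928 
M [[0.0, -0.001, 1.0], [-1.0, 0.0, 0.0], [-0.0, -1.0, -0.001]] q [-0.09  0.13  1.49  0.    1.52 -0.09]
```

View pics/wrist0c.png

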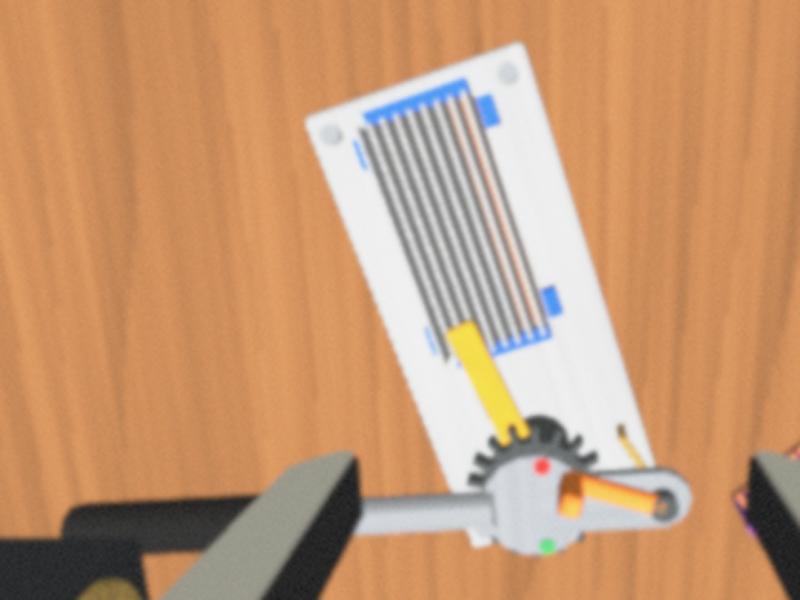

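View pics/scene0c.png

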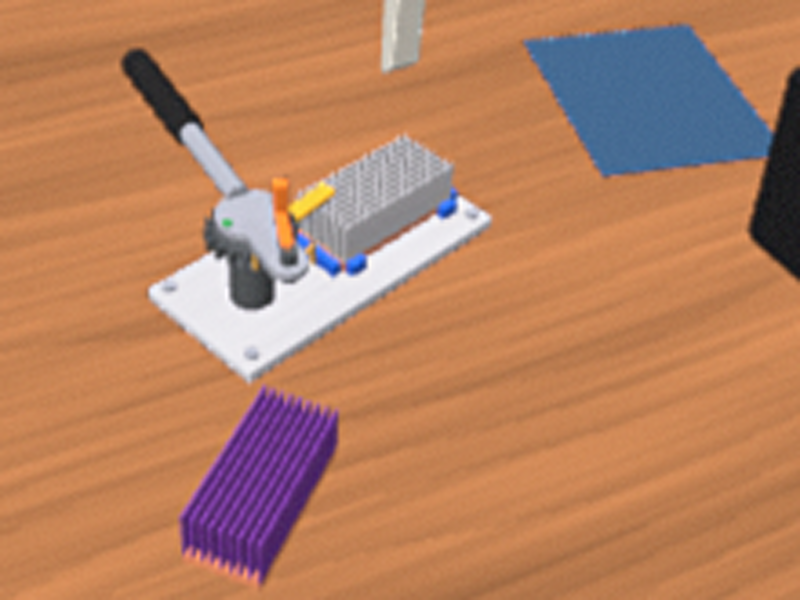

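View pics/side0c.png

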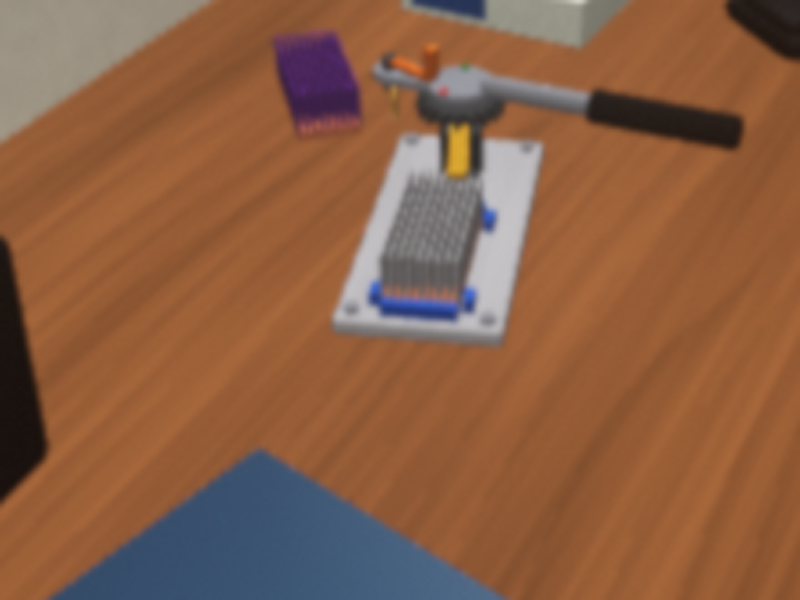

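```bash
cat > fit.py <<'E'
from h import *
from scipy.optimize import least_squares
C={n:cam(n) for n in("wrist","scene","side")}
W=lambda u,v:("wrist",100+u/2.5,50+v/2.5)
S=lambda u,v:("scene",220+u*.275,160+v*.275)
D=lambda u,v:("side",200+u*.275,170+v*.275)
o=[(W(305,120),-55,190,12),(W(522,42),55,190,12),(S(150,291),-55,-50,12),(S(248,370),55,-50,12),(S(490,217),55,190,12),
(D(335,322),55,190,12),(D(500,334),-55,190,12),(D(541,143),-55,-50,12),(D(403,137),55,-50,12)]
def tf(p,x,y,z): c,s=np.cos(p[2]),np.sin(p[2]); return [p[0]+(c*x-s*y)/1e3,p[1]+(s*x+c*y)/1e3,z/1e3]
f=lambda p:np.concatenate([proj(C[m[0]],tf(p,x,y,z))-m[1:] for m,x,y,z in o])
r=least_squares(f,[.62,.1,.3],loss="soft_l1");p=r.x
print(p,f(p).reshape(-1,2).round(1).tolist())
for nm,m,z in(("handle end",W(68,528),.087),("handle end side",D(738,132),.087),("handle end scene",S(135,58),.09),("lever pivot",W(667,505),.09),("tab top",W(572,478),.118),("tab top sc",S(281,181),.118),("tab top sd",D(431,47),.118),("head ctr red",W(542,466),.087),("green",W(547,546),.087),("finger tip",W(462,325),.060)):
    print(nm,pix(C[m[0]],m[1],m[2],z).round(4))
print("hs",np.round(tf(p,0,118,32),4))
for nm,u,v in(("side",272,295),("side",345,340),("side",288,391),("side",211,340),("scene",364.5,172),("scene",411,167),("scene",432,204),("scene",386,208)): print(nm,pix(C[nm],u,v,.003).round(4))
E
python3 fit.py
```

```text
[ 0.59256534 -0.07327774  0.31535192] [[-1.8, -0.3], [-0.0, -0.5], [-2.0, -1.0], [-0.6, 0.8], [0.1, -0.6], [-2.0, -1.6], [-0.3, -1.1], [-0.2, -1.3], [-1.4, -2.1]]
handle end [ 0.387  -0.0829  0.087 ]
handle end side [ 0.3882 -0.0836  0.087 ]
handle end scene [ 0.393  -0.0825  0.09  ]
lever pivot [ 0.6493 -0.07    0.09  ]
tab top [ 0.6076 -0.0445  0.118 ]
tab top sc [ 0.6079 -0.0554  0.118 ]
tab top sd [ 0.6026 -0.0546  0.118 ]
head ctr red [ 0.5956 -0.0532  0.087 ]
green [ 0.5976 -0.0915  0.087 ]
finger tip [0.56   0.0023 0.06  ]
hs [0.556  0.0389 0.032 ]
side [0.5587 0.2437 0.003 ]
side [0.3715 0.2872 0.003 ]
side [0.4096 0.4244 0.003 ]
side [0.5931 0.3954 0.003 ]
scene [0.3821 0.2817 0.003 ]
scene [0.4179 0.4411 0.003 ]
scene [0.609  0.3725 0.003 ]
scene [0.5702 0.2381 0.003 ]
```

```bash
python3 -m inch '[[[10,25,0,0,0,0],[10,25,0,0,0,0],[10,30,0,0,0,0],[0,0,0,0,0,0],[0,0,0,0,0,0],[0,0,0,0,0,0]]]' 0 20; python3 - <<'E'
from h import *
st()
cam("wrist","w1.png"); cam("side","s1.png",(260,120,420,240),5);cam("scene","c1.png",(230,140,390,260),5)
E
```

```text
t: 1.05
tool_pos: [0.6011, -0.0297, 0.1486]
orientation: [-1.207, 1.207, -1.21]
force: [0.1, -0.2, -0.4]
opening: 0.0372
t 1.05 pos [ 0.6011 -0.0297  0.1486] F [ 0.1 -0.2 -0.4] open 0.0372 
M [[0.0, 0.003, 1.0], [-1.0, -0.0, 0.0], [0.0, -1.0, 0.003]] q [-0.13  0.18  1.58  0.    1.38 -0.14]
```

View pics/w1.png

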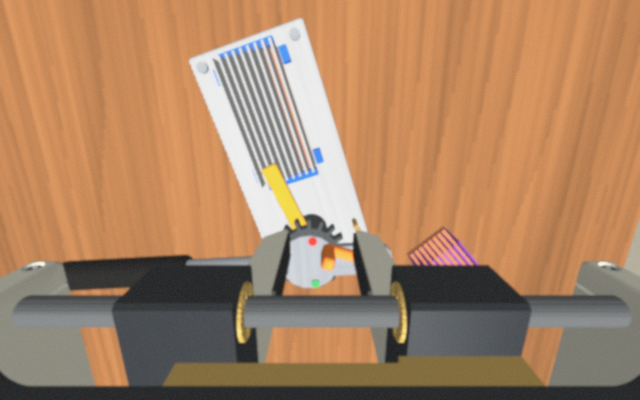

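View pics/s1.png

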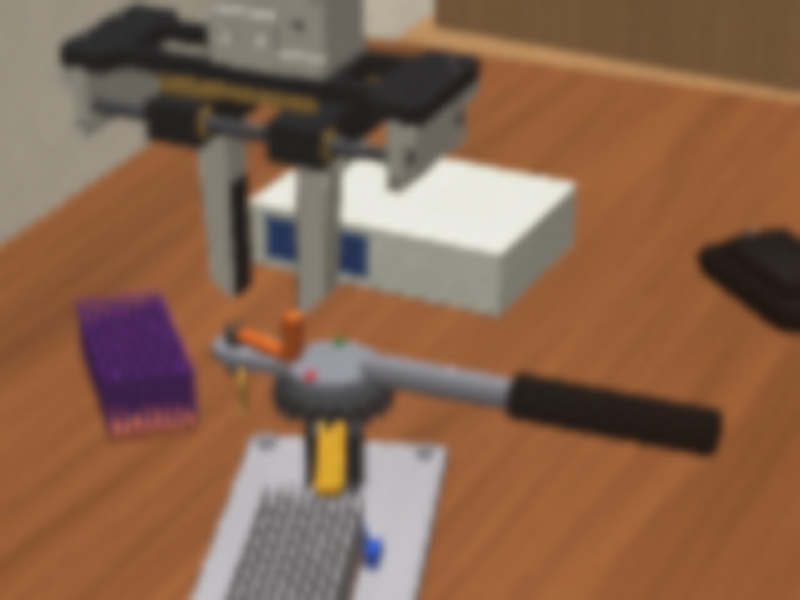

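View pics/c1.png

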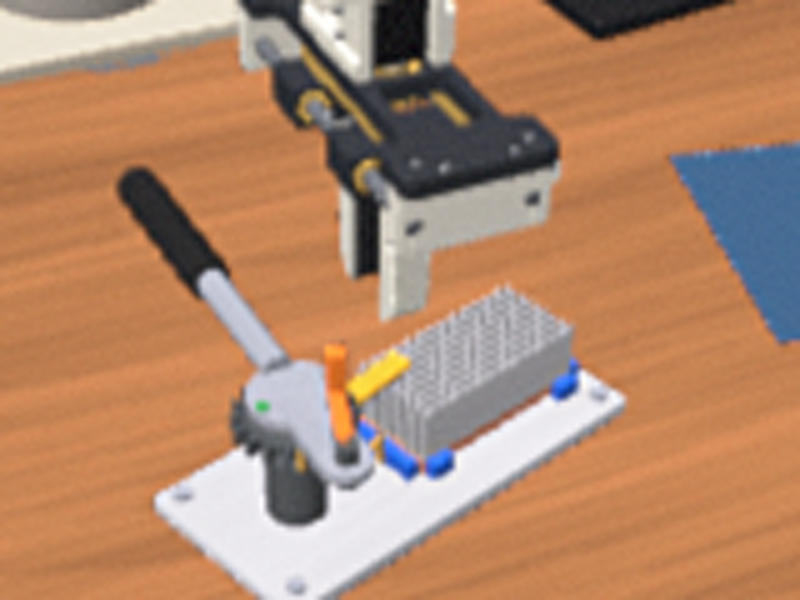

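```bash
python3 -m inch '[[[0,0,0,0,0,0],[0,0,0,0,0,0],[0,0,0,0,0,0],[-3,12,0,0,0,0],[0,14,0,0,0,0],[0,14,0,0,0,0],[0,0,0,0,0,0],[0,0,0,0,0,0]]]' 0 20; python3 - <<'E'
from h import *
st()
cam("wrist","w2.png",(220,180,420,330),4); cam("side","s2.png",(260,120,420,240),5);cam("scene","c2.png",(230,140,390,260),5)
E
```

```text
t: 2.2
tool_pos: [0.6, -0.027, 0.1066]
orientation: [-1.209, 1.209, -1.209]
force: [0.4, -0.1, -0.2]
opening: 0.0005
t 2.2 pos [ 0.6    -0.027   0.1066] F [ 0.4 -0.1 -0.2] open 0.0005 
M [[-0.0, -0.0, 1.0], [-1.0, 0.0, -0.0], [-0.0, -1.0, -0.0]] q [-0.13  0.22  1.61 -0.    1.31 -0.13]
```

View pics/s2.png

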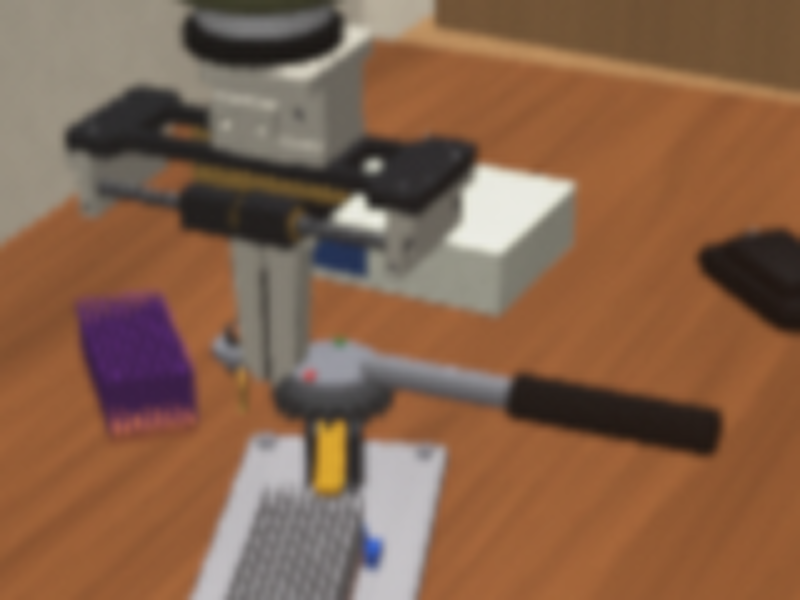

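View pics/c2.png

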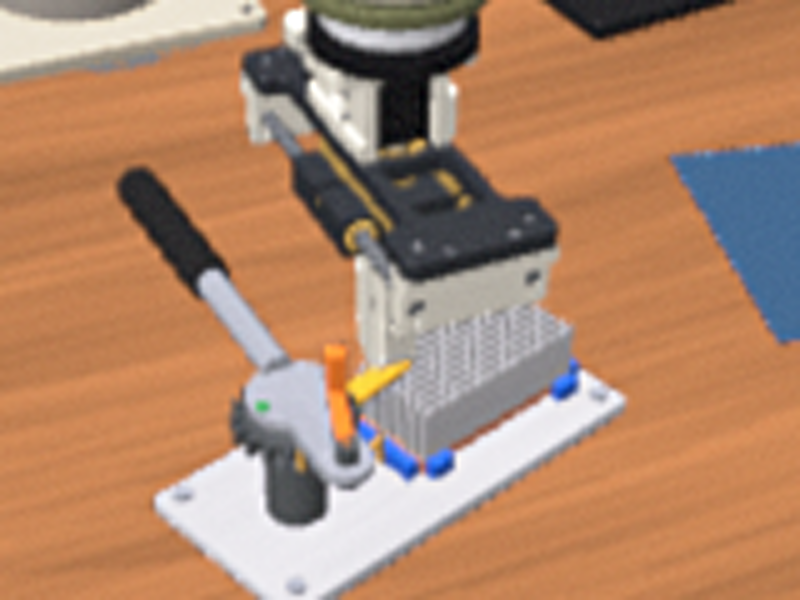

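```bash
python3 -m inch '[[[10,0,0,0,0,0],[8,0,0,0,0,0],[8,0,0,0,0,0],[8,0,0,0,0,0],[7,0,0,0,0,0],[6,0,0,0,0,0],[0,0,0,0,0,0]]]'; python3 - <<'E'
from h import *
st()
cam("wrist","w3.png",(220,180,420,330),4); cam("side","s3.png",(260,120,420,240),5);cam("scene","c3.png",(230,140,390,260),5)
E
```

```text
t: 3.22
tool_pos: [0.6007, -0.065, 0.1068]
orientation: [-1.2, 1.213, -1.197]
force: [1.4, 39.0, 4.8]
opening: 0.0005
t 3.23 pos [ 0.6007 -0.065   0.1068] F [ 1.4 39.   4.8] open 0.0005 
M [[0.004, 0.001, 1.0], [-1.0, 0.014, 0.003], [-0.014, -1.0, 0.001]] q [-0.2   0.23  1.6   0.01  1.31 -0.21]
```

View pics/s3.png

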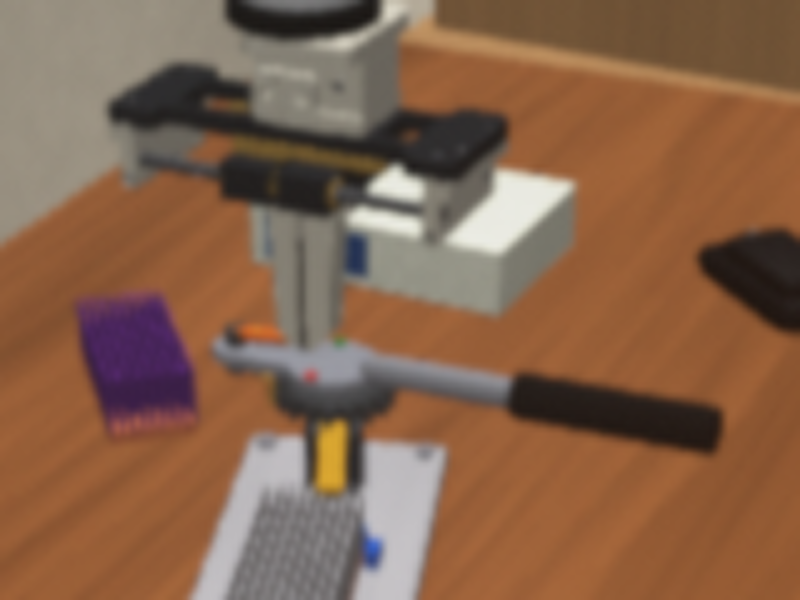

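View pics/c3.png

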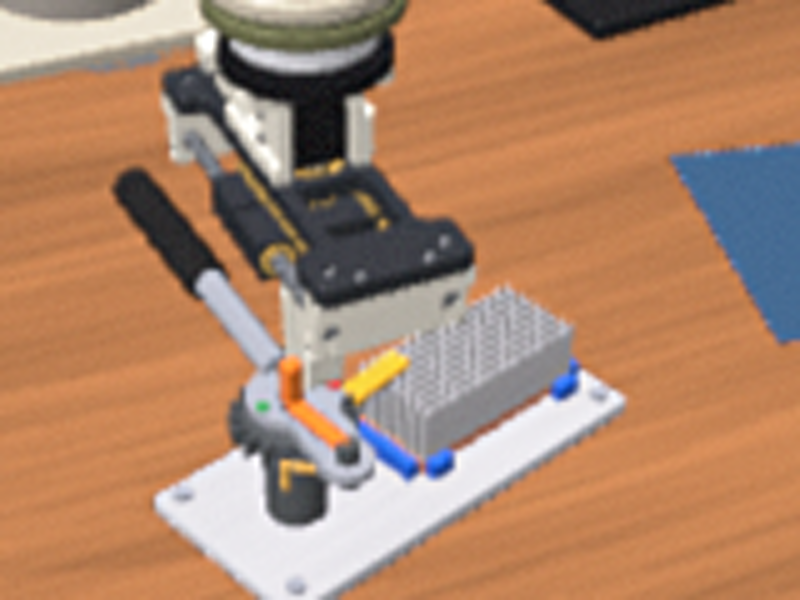

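```bash
python3 -m inch '[[[-15,0,0,0,0,0],[-10,-5,0,0,0,0],[0,-20,0,0,0,0],[0,-20,-20,0,0,0],[0,0,-40,0,0,0],[0,0,-40,0,0,0],[0,0,-40,0,0,0],[0,0,-17,0,0,0]]]'; python3 - <<'E'
from h import *
st()
cam("wrist","w4.png"); cam("side","s4.png",(260,120,420,240),5);cam("scene","c4.png",(230,140,390,260),5)
E
```

```text
t: 4.38
tool_pos: [0.442, -0.05, 0.1533]
orientation: [-1.208, 1.208, -1.212]
force: [0.2, -1.1, -0.3]
opening: 0.0007
t 4.38 pos [ 0.442  -0.05    0.1533] F [ 0.2 -1.1 -0.3] open 0.0007 
M [[-0.001, 0.002, 1.0], [-1.0, -0.001, -0.001], [0.001, -1.0, 0.002]] q [-0.23 -0.26  2.   -0.    1.4  -0.23]
```

View pics/w4.png

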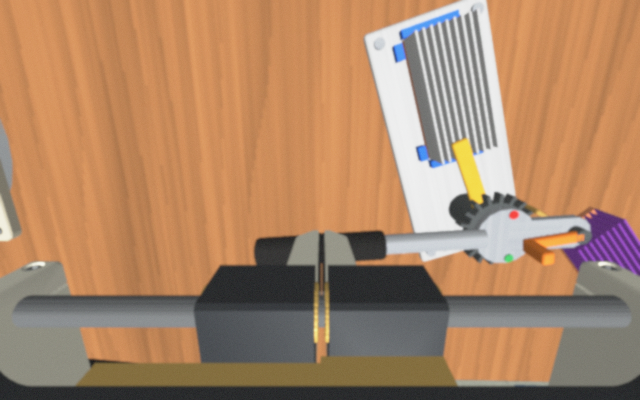

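View pics/c4.png

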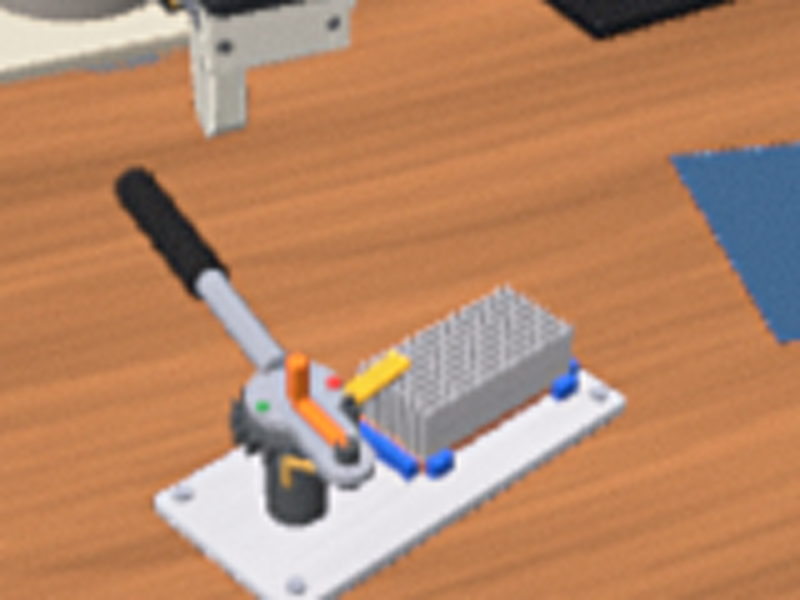

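```bash
python3 -m inch '[[[-8,10,0,0,0,0],[0,20,0,0,0,0],[0,20,0,0,0,0],[0,20,0,0,0,0],[0,0,0,0,0,0],[0,0,0,0,0,0]]]'; python3 - <<'E'
from h import *
st()
cam("side","s5.png",(260,120,420,240),5);cam("scene","c5.png",(230,140,390,260),5)
E
```

```text
t: 5.28
tool_pos: [0.4435, -0.0408, 0.082]
orientation: [-1.209, 1.209, -1.209]
force: [0.5, 0.0, 0.3]
opening: 0.0006
t 5.28 pos [ 0.4435 -0.0408  0.082 ] F [0.5 0.  0.3] open 0.0006 
M [[0.0, 0.0, 1.0], [-1.0, 0.0, 0.0], [-0.0, -1.0, 0.0]] q [-0.21 -0.18  2.06  0.    1.26 -0.21]
```

View pics/s5.png

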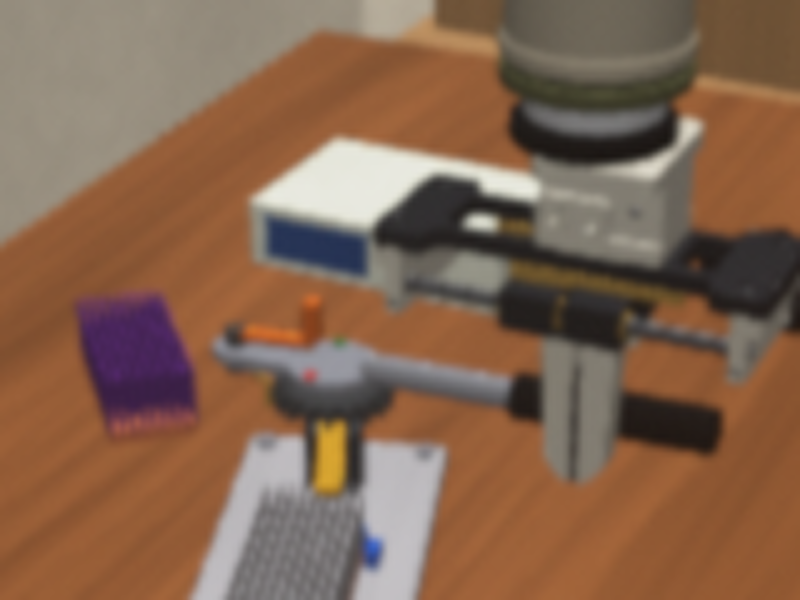

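View pics/c5.png

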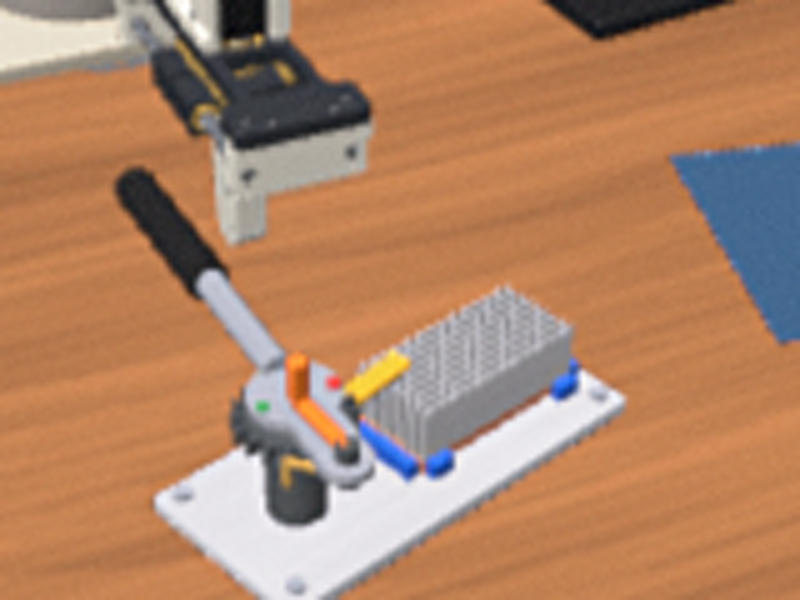

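```bash
python3 -m inch '[[[10,0,0,0,-0.05,0],[8,0,0,0,0,0],[12,0,-1,0,-0.08,0],[12,0,-1,0,-0.08,0],[12,0,-1,0,-0.08,0],[12,0,-1,0,-0.08,0],[0,0,0,0,0,0]]]'; python3 - <<'E'
from h import *
st()
cam("side","s6.png",(260,120,420,240),5);cam("scene","c6.png",(230,140,390,260),5)
E
```

```text
t: 6.25
tool_pos: [0.448, -0.1075, 0.0822]
orientation: [-1.361, 0.934, -0.935]
force: [-0.6, 0.1, -0.1]
opening: 0.0003
t 6.25 pos [ 0.448  -0.1075  0.0822] F [-0.6  0.1 -0.1] open 0.0003 
M [[0.359, 0.001, 0.933], [-0.933, -0.0, 0.359], [0.001, -1.0, 0.001]] q [-0.35 -0.13  2.02 -0.    1.25 -0.71]
```

View pics/s6.png

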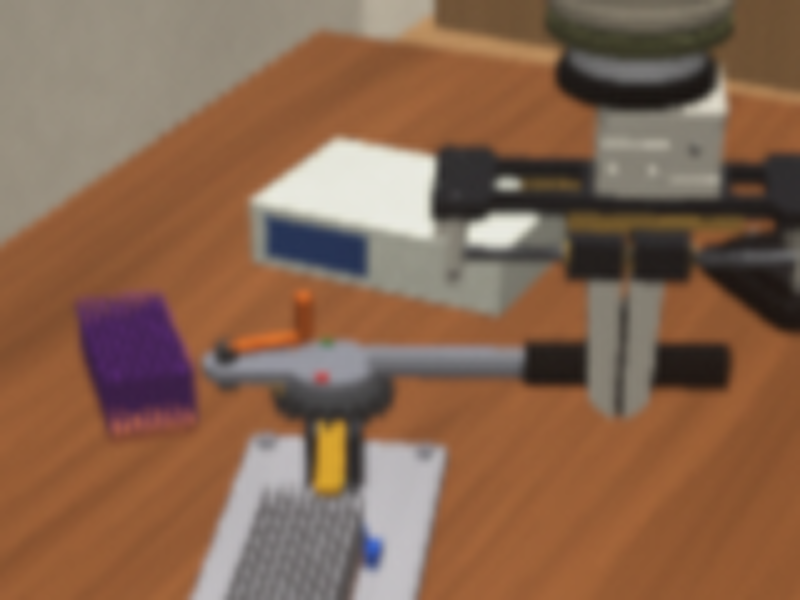

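View pics/c6.png

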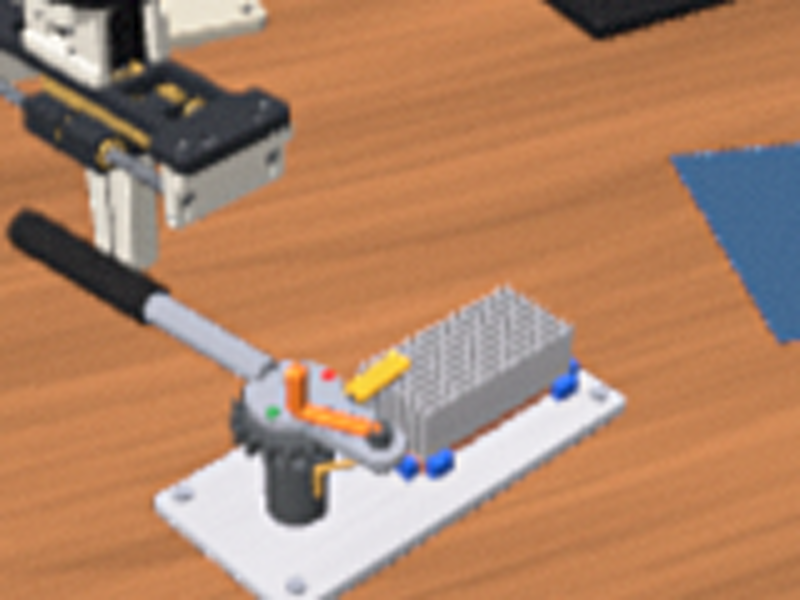

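```bash
python3 -m inch '[[[12,0,-1,0,-0.08,0],[12,0,-1,0,-0.08,0],[12,0,-1,0,-0.08,0],[12,0,-1,0,-0.08,0],[0,0,0,0,0,0]]]'; python3 - <<'E'
from h import *
st()
cam("side","s7.png",(260,120,420,240),5);cam("scene","c7.png",(230,140,390,260),5)
E
```

```text
t: 6.98
tool_pos: [0.4662, -0.1502, 0.0814]
orientation: [-1.458, 0.69, -0.688]
force: [-2.7, 2.7, 2.6]
opening: 0.0007
t 6.97 pos [ 0.4662 -0.1502  0.0814] F [-2.7  2.7  2.6] open 0.0007 
M [[0.635, -0.001, 0.772], [-0.772, 0.001, 0.635], [-0.002, -1.0, -0.0]] q [-0.42 -0.05  1.94  0.    1.25 -1.11]
```

View pics/c7.png

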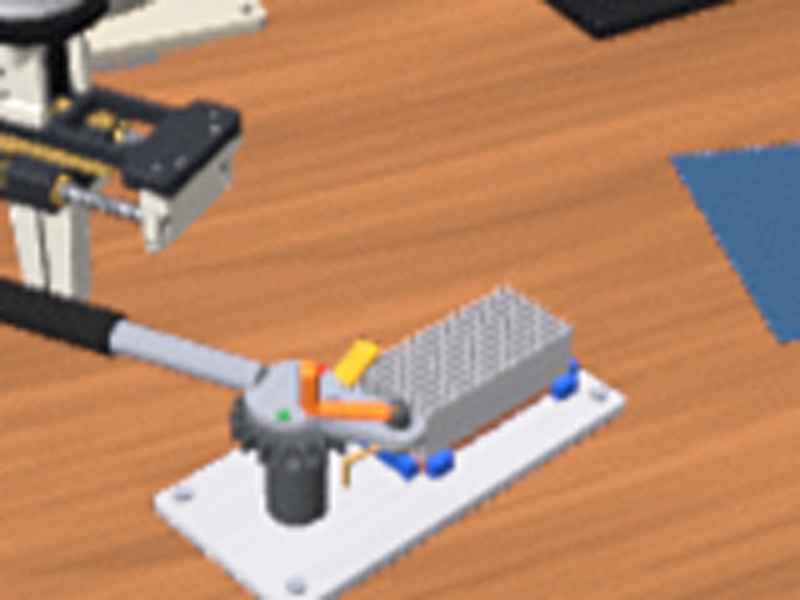

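```bash
python3 -m inch '[[[12,0,-1,0,-0.08,0],[12,0,-1,0,-0.08,0],[12,0,-1,0,-0.08,0],[12,0,-1,0,-0.08,0],[12,0,-1,0,-0.08,0],[12,0,-1,0,-0.08,0],[12,0,-1,0,-0.08,0],[0,0,0,0,0,0]]]'; python3 - <<'E'
from h import *
st()
cam("side","s8.png",(260,120,420,240),5);cam("scene","c8.png",(230,140,390,260),5)
E
```

```text
t: 8.07
tool_pos: [0.5286, -0.2053, 0.0813]
orientation: [-1.556, 0.254, -0.252]
force: [-3.7, 3.3, 1.5]
opening: 0.0005
t 8.07 pos [ 0.5286 -0.2053  0.0813] F [-3.7  3.3  1.5] open 0.0005 
M [[0.949, -0.001, 0.317], [-0.317, 0.001, 0.949], [-0.001, -1.0, 0.0]] q [-0.46  0.16  1.73  0.    1.25 -1.71]
```

View pics/c8.png

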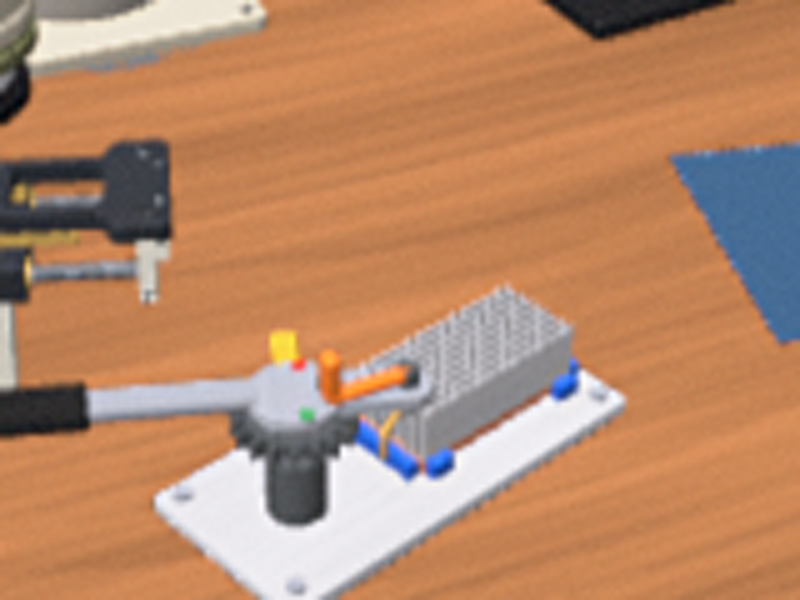

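View pics/s8.png

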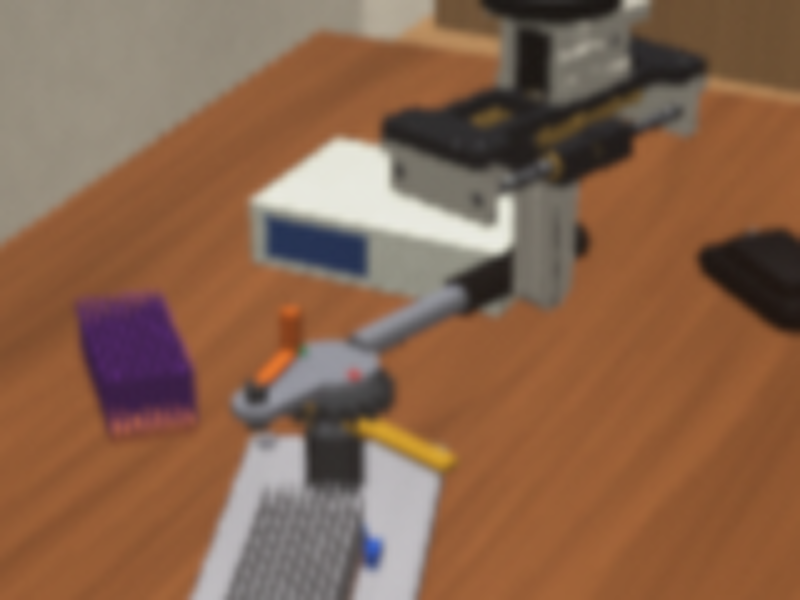

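```bash
python3 - <<'E'
from h import *
c=cam("side");p=pix(c,349.4,212.4,.0575);d=p[:2]-[.593,-.073];print(p,np.hypot(*d),"bolt",np.arctan2(d[1],d[0])-np.pi/2-.122-.315)
c=cam("scene");p=pix(c,287,208,.06);d=p[:2]-[.593,-.073];print(p,np.hypot(*d),"bolt",np.arctan2(d[1],d[0])-np.pi/2-.122-.315)
E
```

```text
[ 0.51337993 -0.04764732  0.0575    ] 0.08355904295111966 bolt 0.8255266631094469
[ 0.52325117 -0.04770281  0.06      ] 0.07419465494714715 bolt 0.7858615407817977
```

```bash
python3 -m inch '[[[-15,0,0,0,0,0],[-20,0,0,0,0,0],[0,-40,0,0,0,0],[0,-40,0,0,0.15,0],[0,-40,0,0,0.16,0],[0,0,0,0,0.16,0],[0,0,0,0,0.16,0],[0,0,0,0,0.16,0]]]' 93; python3 - <<'E'
from h import *
s,M=st()
t=np.array([.556,.020,.20]); print((M.T@(t-s["tool_pos"])*1e3).round(0), np.arctan2(M[1,2],M[0,2]))
E
```

```text
t: 9.28
tool_pos: [0.4961, -0.1954, 0.2024]
orientation: [-1.39, 0.867, -0.872]
force: [0.5, 0.2, -0.6]
opening: 0.0755
t 9.28 pos [ 0.4961 -0.1954  0.2024] F [ 0.5  0.2 -0.6] open 0.0755 
M [[0.438, 0.002, 0.899], [-0.899, -0.002, 0.438], [0.002, -1.0, 0.001]] q [-0.47 -0.04  1.71 -0.    1.47 -0.92]
[-167.    2.  148.] 0.453080780298988
```

```bash
python3 -m inch '[[[-28,0,25,0,0,0],[-28,0,25,0,0,0],[-28,0,25,0,0,0],[-28,0,25,0,0,0],[-28,0,25,0,0,0],[-27,0,23,0,0.12,0],[0,0,0,0,0,0],[0,0,0,0,0,0]]]' 93; python3 - <<'E'
from h import *
s,M=st()
cam("wrist","w9.png"); cam("scene","c9.png",(230,140,390,260),5)
E
```

```text
t: 10.28
tool_pos: [0.5543, 0.0199, 0.2019]
orientation: [-1.351, 0.953, -0.955]
force: [0.1, 0.2, -0.6]
opening: 0.0931
t 10.28 pos [0.5543 0.0199 0.2019] F [ 0.1  0.2 -0.6] open 0.0931 
M [[0.335, 0.001, 0.942], [-0.942, -0.001, 0.335], [0.001, -1.0, 0.001]] q [-0.06  0.02  1.65 -0.    1.47 -0.4 ]
```

View pics/w9.png

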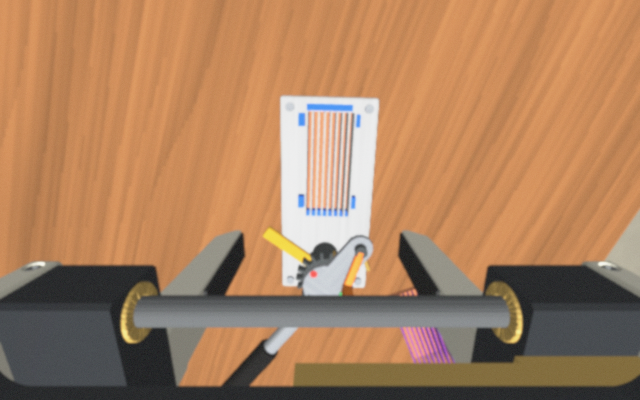

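View pics/c9.png

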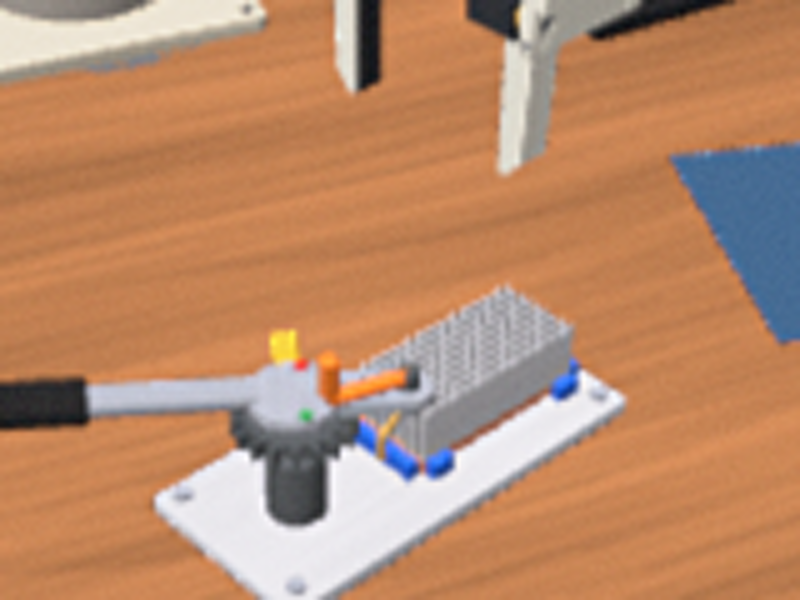

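```bash
python3 - <<'E'
from h import *
im=cv2.imread("pics/w9.png")[80:300,240:440];cv2.imwrite("pics/w9c.png",cv2.resize(im,None,fx=2.7,fy=2.7,interpolation=cv2.INTER_CUBIC))
E
```

```text
(no output)
```

View pics/w9c.png

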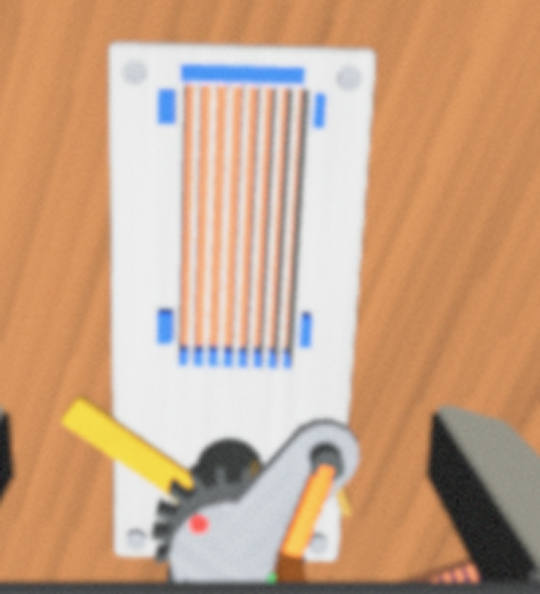

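```bash
python3 - <<'E'
from h import *
s,M=st();c=cam("wrist")
P=lambda u,v,z:pix(c,240+u/2.7,80+v/2.7,z)[:2]
a=[P(109,43,.012),P(375,50,.012),P(116,558,.012),P(335,561,.012)]
print(np.round(a,4));m=np.mean(a,0);y=(a[0]+a[1]-a[2]-a[3])/2;L=np.hypot(*y);y/=L;print("L",L,np.hypot(*(a[0]-a[1])),"yaw",np.arctan2(-y[0],y[1]));ax=m-.07*y;hs=m+.048*y;print("axis",ax,"hs",hs)
h=[P(180,365,.052),P(291,367,.052),P(183,87,.052),P(308,88,.052)];print(np.round(h,4),np.mean(h,0),np.hypot(*(h[0]-h[2])),np.hypot(*(h[0]-h[1])),np.hypot(*(h[3]-h[2])))
t=np.r_[hs,.026];print((M.T@(t-s["tool_pos"])*1e3).round(1))
E
```

```text
t 10.38 pos [0.5542 0.0194 0.2018] F [-0.6 -0.7  0.2] open 0.0928 
M [[0.333, 0.001, 0.943], [-0.943, -0.0, 0.333], [0.001, -1.0, 0.0]] q [-0.06  0.02  1.65 -0.    1.47 -0.4 ]
[[ 0.4822  0.0904]
 [ 0.5852  0.1239]
 [ 0.5564 -0.1368]
 [ 0.658  -0.1027]]
L 0.23851212472521832 0.10824505681702061 yaw 0.31334117152130886
axis [ 0.5920552  -0.07289467] hs [0.55568302 0.0393598 ]
[[ 0.551  -0.0172]
 [ 0.5934 -0.0031]
 [ 0.5176  0.0851]
 [ 0.5608  0.0999]] [0.55571551 0.04116923] 0.10763105421139618 0.044662775946378165 0.045611322022653354
[-18.4 175.8   8. ]
```

```bash
python3 -m inch '[[[-19,0,8,0,0.026,0],[0,40,0,0,0,0],[0,40,0,0,0,0],[0,40,0,0,0,0],[0,20,0,0,0,0],[0,0,0,0,0,0],[0,0,0,0,0,0]]]' 93; python3 - <<'E'
from h import *
s,M=st()
cam("wrist","w10.png"); cam("scene","c10.png",(230,140,390,260),5);cam("side","s10.png",(260,120,420,240),5)
t=np.array([.5557,.0395,.026]);print((M.T@(t-s["tool_pos"])*1e3).round(1),np.arctan2(M[1,2],M[0,2]))
E
```

```text
t: 11.3
tool_pos: [0.5567, 0.0408, 0.0635]
orientation: [-1.34, 0.973, -0.977]
force: [-0.7, -1.2, 0.1]
opening: 0.0929
t 11.3 pos [0.5567 0.0408 0.0635] F [-0.7 -1.2  0.1] open 0.0929 
M [[0.309, 0.003, 0.951], [-0.951, -0.0, 0.309], [0.001, -1.0, 0.002]] q [-0.02  0.16  1.77 -0.    1.21 -0.33]
[ 0.9 37.5 -1.4] 0.31369874191349767
```

View pics/c10.png

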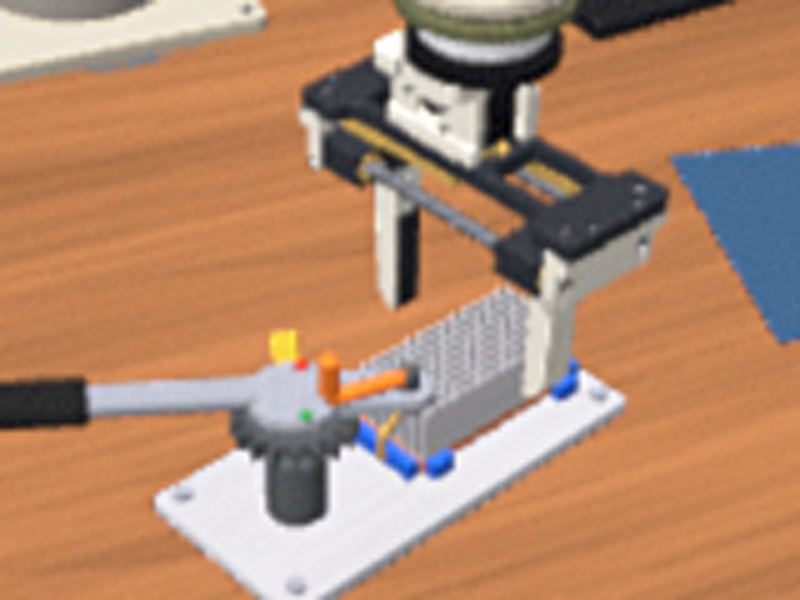

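View pics/s10.png

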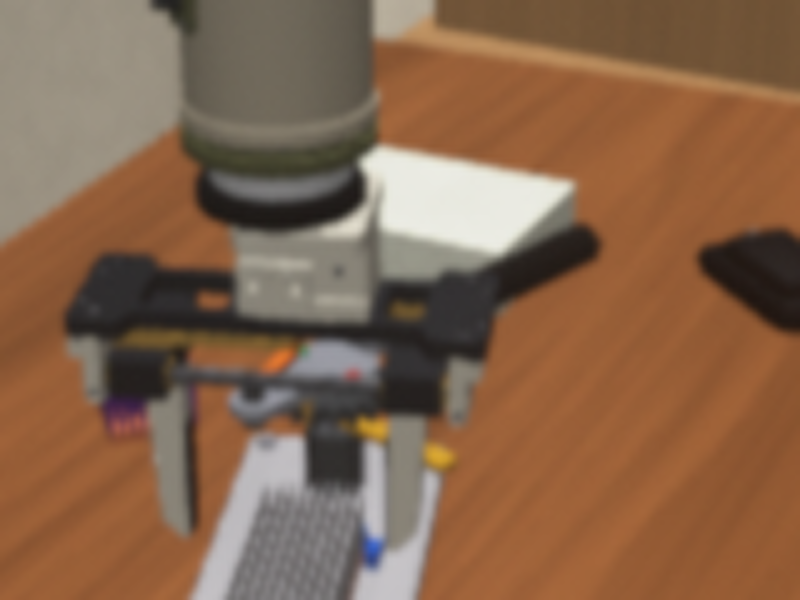

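```bash
python3 -m inch '[[[0,18,-1,0,0,0],[0,18,0,0,0,0],[0,0,0,0,0,0]]]'; python3 -m inch '[[[0,0,0,0,0,0],[0,0,0,0,0,0],[0,0,0,0,0,0],[0,0,0,0,0,0],[0,0,0,0,0,0],[0,0,0,0,0,0],[0,0,0,0,0,0],[0,0,0,0,0,0]]]' 30 25; python3 - <<'E'
from h import *
st()
E
```

```text
t: 11.82
tool_pos: [0.5519, 0.0408, 0.0226]
orientation: [-1.345, 0.979, -0.972]
force: [-0.4, 0.2, -0.3]
opening: 0.0932
t: 12.82
tool_pos: [0.5547, 0.0407, 0.0259]
orientation: [-1.341, 0.974, -0.975]
force: [1.1, 0.5, 2.3]
opening: 0.0495
t 12.82 pos [0.5547 0.0407 0.0259] F [1.1 0.5 2.3] open 0.0495 
M [[0.309, 0.0, 0.951], [-0.951, 0.0, 0.309], [0.0, -1.0, 0.0]] q [-0.02  0.2   1.79  0.    1.15 -0.33]
```

```bash
python3 -m inch '[[[0,-5,0,0,0,0],[0,-8,0,0,0,0],[-3,-10,0,0,0,0],[-8,-15,0,0,0,0],[-10,-20,0,0,0,0],[-10,-30,0,0,0,0],[0,-30,0,0,0,0],[0,0,0,0,0,0]]]' 30 35; python3 - <<'E'
from h import *
st()
cam("scene","c11.png",(230,100,450,265),3.6);cam("side","s11.png",(200,120,420,285),3.6)
E
```

```text
t: 13.82
tool_pos: [0.5472, 0.0711, 0.1479]
orientation: [-1.337, 0.969, -0.978]
force: [1.0, -0.3, -3.8]
opening: 0.05
t 13.82 pos [0.5472 0.0711 0.1479] F [ 1.  -0.3 -3.8] open 0.05 
M [[0.31, 0.007, 0.951], [-0.951, 0.0, 0.31], [0.002, -1.0, 0.007]] q [ 0.04  0.04  1.72  0.    1.37 -0.28]
```

View pics/c11.png

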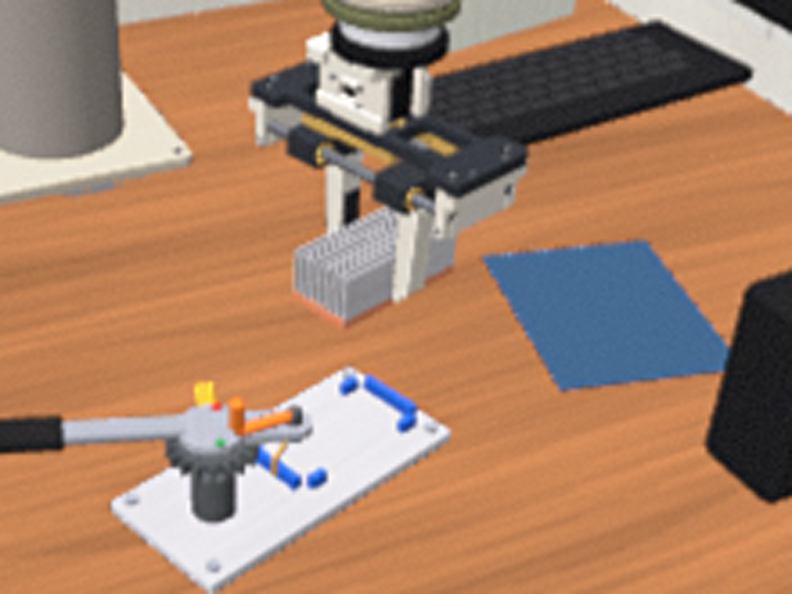

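View pics/s11.png

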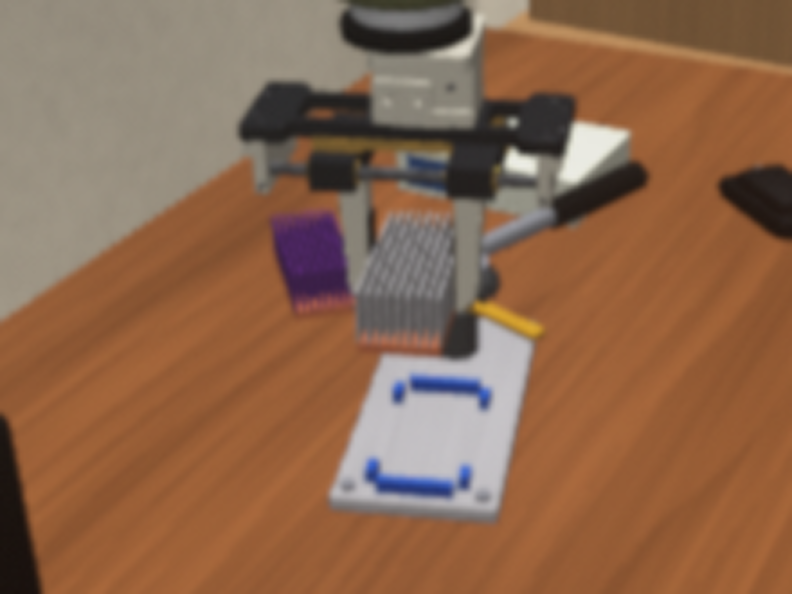

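```bash
python3 - <<'E'
from h import *
from scipy.optimize import least_squares
C={n:cam(n) for n in("scene","side")}
cv2.imwrite("pics/s12.png",cv2.resize(C["side"]["image"][280:400,190:360],None,fx=4.5,fy=4.5,interpolation=cv2.INTER_CUBIC))
o=[("scene",364.7,171.4,-100,-80),("scene",409.7,166.9,-100,80),("scene",433,202.8,100,80),("scene",386.1,208,100,-80),
("side",272,295,100,-80),("side",345,340,-100,-80),("side",288,391,-100,80),("side",211,340,100,80)]
def tf(p,x,y,z): c,s=np.cos(p[2]),np.sin(p[2]); return [p[0]+(c*x-s*y)/1e3,p[1]+(s*x+c*y)/1e3,z/1e3]
f=lambda p:np.concatenate([proj(C[n],tf(p,x,y,3))-[u,v] for n,u,v,x,y in o])
r=least_squares(f,[.49,.335,-.2],loss="soft_l1");print(r.x,f(r.x).reshape(-1,2).round(1).tolist())
s,M=st();t=np.array([*r.x[:2],.15]);print((M.T@(t-s["tool_pos"])*1e3).round(0))
E
```

```text
[ 0.48415999  0.3382937  -0.22128084] [[-2.2, -1.4], [-1.9, -1.7], [2.7, -2.5], [-1.2, -1.2], [-0.8, -2.3], [2.3, -1.4], [-1.6, 8.2], [-2.3, -1.5]]
t 14.03 pos [0.5437 0.0702 0.1421] F [-0.8  0.5 -5.3] open 0.0501 
M [[0.309, -0.002, 0.951], [-0.951, -0.0, 0.309], [-0.001, -1.0, -0.002]] q [ 0.03  0.05  1.73 -0.    1.36 -0.28]
[-273.   -8.   26.]
```

View pics/s12.png

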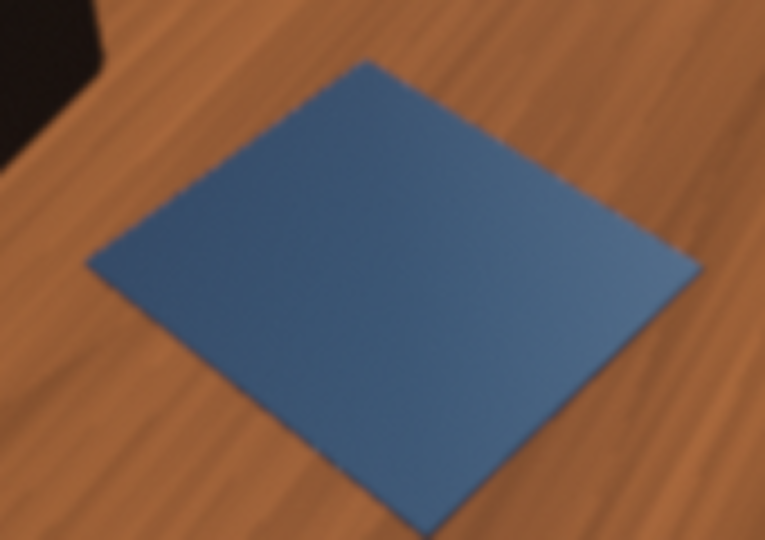

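```bash
python3 -m inch '[[[-25,0,3,0,0,0],[-39,0,4,0,0,0],[-39,0,4,0,0,0],[-39,0,4,0,0,0],[-39,0,4,0,0,0],[-39,0,4,0,0,0],[-39,0,3,0,0,0],[-14,0,0,0,0,0]]]'; python3 -m inch '[[[0,0,0,0,-0.15,0],[0,0,0,0,-0.15,0],[0,0,0,0,-0.15,0],[0,0,0,0,-0.15,0],[0,0,0,0,-0.15,0],[0,0,0,0,-0.15,0],[0,0,0,0,-0.135,0],[0,0,0,0,0,0]]]';python3 - <<'E'
from h import *
s,M=st()
t=np.array([.484,.338,.1]);print((M.T@(t-s["tool_pos"])*1e3).round(0),np.arctan2(M[1,2],M[0,2]))
cam("wrist","w13.png");cam("scene","c13.png",(280,80,520,260),3.3);cam("side","s13.png")
E
```

```text
t: 15.02
tool_pos: [0.4836, 0.3392, 0.1418]
orientation: [-1.345, 0.975, -0.973]
force: [-0.1, 0.0, -4.2]
opening: 0.0499
t: 16.02
tool_pos: [0.4849, 0.3369, 0.1424]
orientation: [-1.565, 0.177, -0.174]
force: [-0.3, -0.3, -4.4]
opening: 0.0496
t 16.02 pos [0.4849 0.3369 0.1424] F [-0.3 -0.3 -4.4] open 0.0496 
M [[0.975, -0.002, 0.221], [-0.221, -0.001, 0.975], [-0.001, -1.0, -0.002]] q [ 0.52  0.16  1.61 -0.    1.37 -0.83]
[-1. 42.  1.] 1.3474821252403122
```

View pics/w13.png

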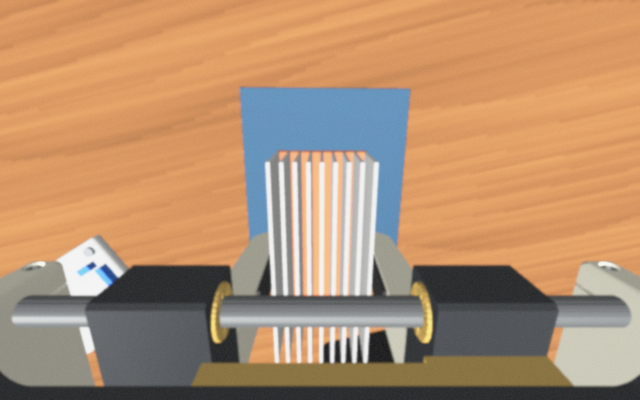

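View pics/c13.png

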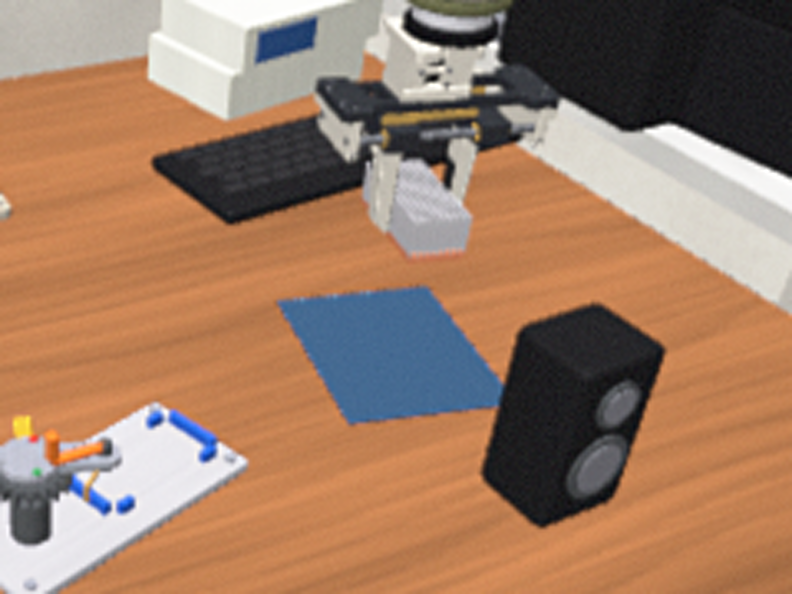

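View pics/s13.png

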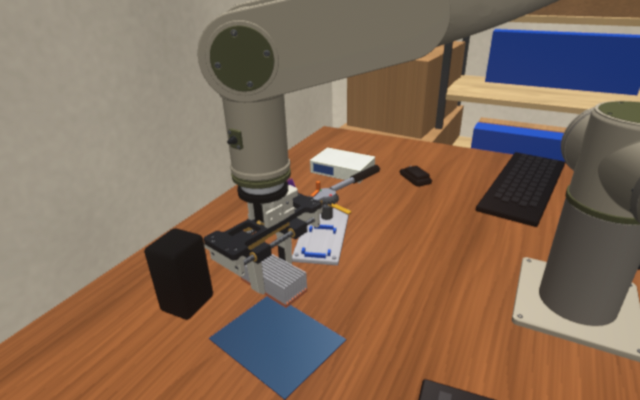

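```bash
python3 - <<'E'
from h import *
c=cam("wrist");s,M=st()
for u,v in((240,87),(410,88),(249,235),(399,235)):
    p=pix(c,u,v,.003);print(p.round(4),(M.T@(p-s["tool_pos"])*1e3).round(0))
E
```

```text
t 16.23 pos [0.4851 0.3375 0.1432] F [-0.2 -0.2 -3.9] open 0.0499 
M [[0.975, -0.001, 0.222], [-0.222, -0.0, 0.975], [-0.0, -1.0, -0.001]] q [ 0.52  0.16  1.61 -0.    1.37 -0.83]
[0.3735 0.2846 0.003 ] [-97. 140. -76.]
[0.4098 0.4391 0.003 ] [-96. 140.  82.]
[0.5187 0.2497 0.003 ] [ 52. 140. -78.]
[0.5545 0.4064 0.003 ] [ 52. 140.  83.]
```

```bash
python3 -m inch '[[[0,20,1,0,0,0],[0,25,1,0,0,0],[0,25,0,0,0,0],[0,22,0,0,0,0],[0,15,0,0,0,0],[0,9,0,0,0,0],[0,4,0,0,0,0],[0,0,0,0,0,0]]]';python3 - <<'E'
from h import *
st()
cam("scene","c14.png",(280,80,520,260),3.3);cam("side","s14.png",(160,220,360,370),4)
E
```

```text
t: 17.23
tool_pos: [0.486, 0.34, 0.024]
orientation: [-1.563, 0.174, -0.175]
force: [-0.5, 0.4, -3.3]
opening: 0.0499
t 17.23 pos [0.486 0.34  0.024] F [-0.5  0.4 -3.3] open 0.0499 
M [[0.975, 0.001, 0.22], [-0.22, 0.0, 0.975], [0.0, -1.0, 0.0]] q [ 0.52  0.3   1.68  0.    1.16 -0.82]
```

View pics/s14.png

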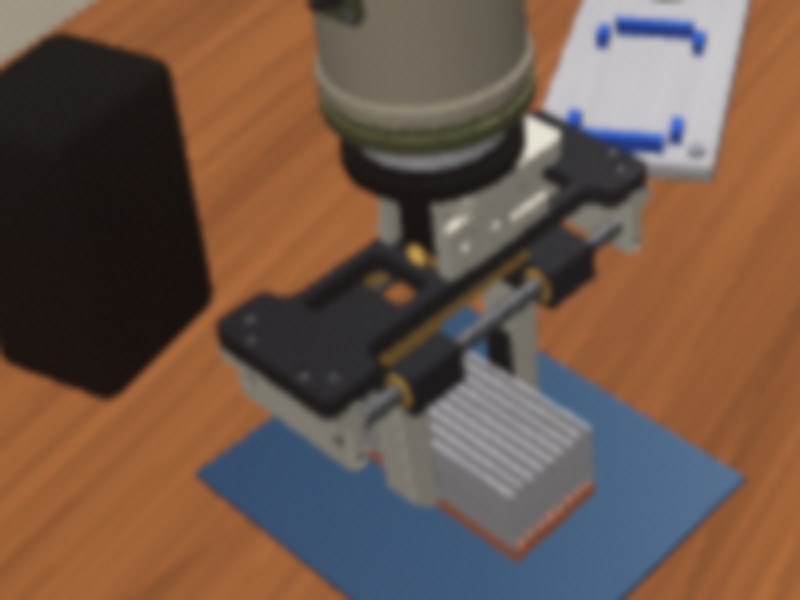

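View pics/c14.png

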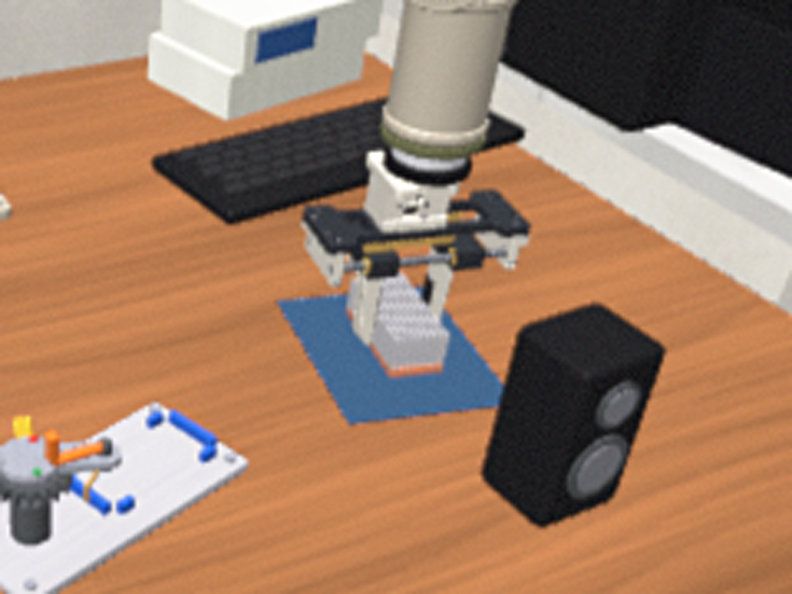

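```bash
python3 -m inch '[[[0,2,0,0,0,0],[0,2,0,0,0,0],[0,1,0,0,0,0],[0,0,0,0,0,0],[0,0,0,0,0,0]]]'; python3 -m inch '[[[0,1,0,0,0,0],[0,0,0,0,0,0],[0,0,0,0,0,0]]]'
```

```text
t: 17.95
tool_pos: [0.4857, 0.3398, 0.0187]
orientation: [-1.564, 0.174, -0.174]
force: [-0.3, -0.0, -4.3]
opening: 0.05
t: 18.32
tool_pos: [0.4857, 0.3398, 0.0176]
orientation: [-1.564, 0.174, -0.174]
force: [0.8, -0.1, -3.7]
opening: 0.0498
```

```bash
python3 -m inch '[[[0,1,0,0,0,0],[0,0,0,0,0,0],[0,0,0,0,0,0]]]'
```

```text
t: 18.7
tool_pos: [0.4859, 0.3399, 0.0169]
orientation: [-1.564, 0.174, -0.174]
force: [-0.3, 0.1, -0.9]
opening: 0.0498
```

```bash
python3 -m inch '[[[0,0.5,0,0,0,0],[0,0,0,0,0,0],[0,0,0,0,0,0]]]'; python3 -m inch '[[[0,0,0,0,0,0],[0,0,0,0,0,0],[0,0,0,0,0,0],[0,0,0,0,0,0]]]' 62;  python3 -m inch '[[[0,0,0,0,0,0],[0,0,0,0,0,0],[0,0,0,0,0,0],[0,0,0,0,0,0]]]' 90; python3 -m inch '[[[0,-20,0,0,0,0],[0,-30,0,0,0,0],[0,-40,0,0,0,0],[0,-50,0,0,0,0],[0,-30,0,0,0,0],[0,0,0,0,0,0],[0,0,0,0,0,0]]]'
python3 - <<'E'
from h import *
st()
cam("wrist","w15.png");cam("scene","c15.png");cam("side","s15.png")
E
```

```text
t: 19.08
tool_pos: [0.4859, 0.3399, 0.0169]
orientation: [-1.564, 0.174, -0.174]
force: [-2.4, -1.6, 5.6]
opening: 0.0497
t: 19.58
tool_pos: [0.4857, 0.3398, 0.0161]
orientation: [-1.564, 0.174, -0.174]
force: [-0.5, 0.4, -1.3]
opening: 0.0622
t: 20.08
tool_pos: [0.4857, 0.3398, 0.0161]
orientation: [-1.564, 0.174, -0.174]
force: [0.2, 0.6, 0.2]
opening: 0.0898
t: 20.95
tool_pos: [0.4854, 0.3397, 0.1859]
orientation: [-1.564, 0.174, -0.174]
force: [-0.1, 0.0, -0.6]
opening: 0.0902
t 20.95 pos [0.4854 0.3397 0.1859] F [-0.1  0.  -0.6] open 0.0902 
M [[0.976, -0.0, 0.22], [-0.22, -0.0, 0.976], [-0.0, -1.0, -0.0]] q [ 0.52  0.13  1.56 -0.    1.45 -0.82]
```

View pics/w15.png

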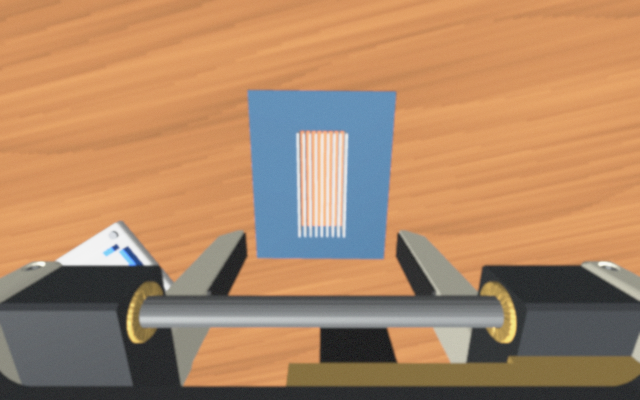

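View pics/c15.png

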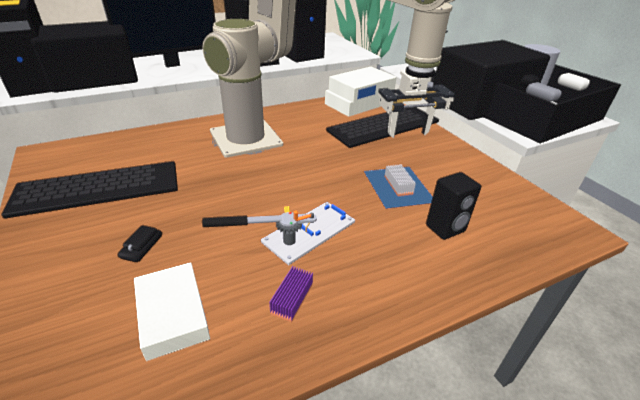

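View pics/s15.png

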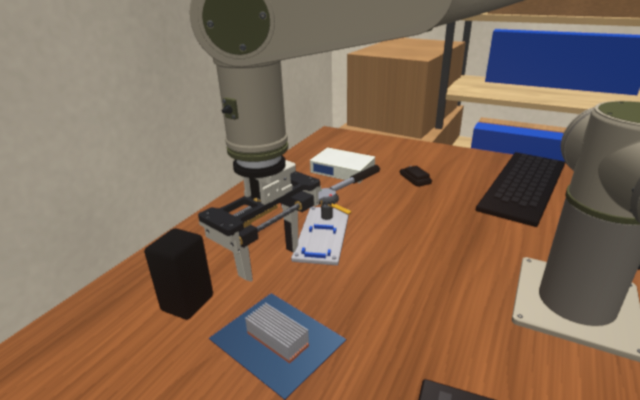

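```bash
python3 -c "
from plant import robot
print(robot.close_job())"
```

```text
the job is handed in; nothing more can be done
None
```

The heat sink is out of the jig and standing fins up near the middle of the blue mat, and I handed the job in at about 21 s.

- **Lever:** I pushed the tab over with closed fingers. It first stopped about half-way to the loosening side, apparently resting on a tooth. The wrist force read 39 N there, close to the 40 N limit on the arm and gripper body, but only the fingertips were in contact. The lever took hold once the handle moved.
- **Ratchet:** I swung the handle about 1.1 rad counter-clockwise. That turned the bolt to about 0.8 rad (0.83 and 0.79 from two cameras; 0.7 is needed), and the yellow finger is clear in both views. The robot never touched the finger or the toothed wheel.
- **Heat sink:** I gripped it across its width, lifted it clear of the jig and turned it to line up with the mat. I then lowered it in 1 mm steps, with about 6 N at contact, and released it.

In the last pictures the heat sink sits level and about centred, with a wide strip of mat showing on every side. The mouse, speaker and carton are where they were at the start, and the gripper is raised and touching nothing. No check failed. The measured mat centre differed by a few millimetres between cameras, which is small against the margins.

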